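# Close the colour-coded bolt tins from the spring lid dispenser

## Task

Close the two open bolt tins with the lids from the spring-loaded dispenser: pull off the top, yellow lid and set it fully home on the yellow tin, then pull off the green lid that the spring has lifted into its place and set it fully home on the green tin. Take one lid at a time and seat each gently, without forcing it. Leave the tins standing about where they are, the two grey lids in the dispenser, and the closed grey tin, the wrench and the wire spool alone.

Things in the scene. Friction and masses are not known exactly. Their poses are not given: they have to be found in the camera images.
- dispenser: lid dispenser, fixed: dark base 110 x 100 x 12 mm; four aluminium rods, 10 mm thick, to 99 mm high, at x +-31, y +-21.5 mm, cage the stack from its +x and -x sides with about 1.5 mm play. Origin: centre of the underside, on the stack axis; z up. Open on the +y and -y sides (52 mm between rods), so fingers can close on a lid only along the dispenser's y axis.
- carrier (a joint): spring-borne carrier under the stack, slides up (+), m. 0: loaded with four lids, top lid's flat top about 102 mm above the bench (+-4 mm). The soft spring (75 N/m) yields up to 28 mm if pressed and, when a lid is taken, lifts the stack one 13 mm pitch within about 1 s, bringing the next lid to about the same height. Gap between stacked flanges: 5 mm.
- lid_yellow_mid (a point): Yellow plug lid, about 0.1 kg: round flange 62 mm in diameter, 8 mm thick, flat on top; black plug 46 mm in diameter (foot chamfered to 42 mm) reaching 5 mm below the flange. This point: centre of the flange, on its axis, 4 mm below its flat top; z is the lid axis, up when the right way up. Starts on top of the stack.
- lid_green_mid (a point): Green plug lid, about 0.1 kg: round flange 62 mm in diameter, 8 mm thick, flat on top; black plug 46 mm in diameter (foot chamfered to 42 mm) reaching 5 mm below the flange. This point: centre of the flange, on its axis, 4 mm below its flat top; z is the lid axis, up when the right way up. Starts second in the stack.
- lid_grey1_mid (a point): Grey plug lid, about 0.1 kg: round flange 62 mm in diameter, 8 mm thick, flat on top; black plug 46 mm in diameter (foot chamfered to 42 mm) reaching 5 mm below the flange. This point: centre of the flange, on its axis, 4 mm below its flat top; z is the lid axis, up when the right way up. Starts third in the stack, stays in the dispenser.
- lid_grey2_mid (a point): Grey plug lid, about 0.1 kg: round flange 62 mm in diameter, 8 mm thick, flat on top; black plug 46 mm in diameter (foot chamfered to 42 mm) reaching 5 mm below the flange. This point: centre of the flange, on its axis, 4 mm below its flat top; z is the lid axis, up when the right way up. Starts at the bottom of the stack, stays in the dispenser.
- tin_yellow_rim (a point): Metal tin with a yellow band: 60 mm outside diameter, 75 mm tall, round open mouth 52 mm in diameter (wall 4 mm), about 0.45 kg, loose on the bench. This point: centre of the mouth, level with the top of the rim; z up. With a lid fully home (plug in the mouth, flange flat on the rim) the lid's listed point is 4 mm above this one.
- tin_green_rim (a point): Metal tin with a green band: 60 mm outside diameter, 75 mm tall, round open mouth 52 mm in diameter (wall 4 mm), about 0.45 kg, loose on the bench. This point: centre of the mouth, level with the top of the rim; z up. With a lid fully home (plug in the mouth, flange flat on the rim) the lid's listed point is 4 mm above this one.
- tin_closed: metal tin with a grey band and a grey lid already on, 62 mm in diameter, 83 mm tall; bystander, leave alone. Origin: centre of its underside.
- wrench: steel wrench lying on the bench along its own x axis; bystander, leave alone. Origin: centre of its underside.
- spool: red flanged spool of copper wire standing on end, 76 mm in diameter, 46 mm tall; bystander, leave alone. Origin: centre of its underside.
Things that resemble listed ones, but are neither listed nor needed, are in the scene too. Of the things that look like the part that bears lid_yellow_mid, the smallest one is meant.

How it is judged:
On the way:
1. the yellow lid sits fully home on the yellow tin, while the spring has lifted the green lid, still in the dispenser, to the top (horizontal distance between lid_yellow_mid and tin_yellow_rim below 0.0055 m and z of lid_yellow_mid in the frame of tin_yellow_rim between 0.001 and 0.0062 m and angle between each of lid_yellow_mid, tin_yellow_rim's own z axis and vertical below 0.08 rad and horizontal distance between lid_green_mid and dispenser below 0.012 m and value of joint carrier above 0.006 m), for 0.2 s.
At the end, for the whole second after the job is handed in: Each lid upright on the tin of its colour, flange flat on the rim (listed point 1 to 6.2 mm above it, within 5.5 mm of centre, tilt under 0.08 rad), tins upright, all at rest; grey lids within 12 mm of the dispenser's axis, upper one tilted under 0.15 rad, carrier 18 to 36 mm up (horizontal distance between lid_yellow_mid and tin_yellow_rim below 0.0055 m and z of lid_yellow_mid in the frame of tin_yellow_rim between 0.001 and 0.0062 m and angle between each of lid_yellow_mid, tin_yellow_rim, lid_green_mid, tin_green_rim's own z axis and vertical below 0.08 rad and horizontal distance between lid_green_mid and tin_green_rim below 0.0055 m and z of lid_green_mid in the frame of tin_green_rim between 0.001 and 0.0062 m and horizontal distance between each of lid_grey1_mid, lid_grey2_mid and dispenser below 0.012 m and angle between lid_grey1_mid's own z axis and vertical below 0.15 rad and value of joint carrier between 0.018 and 0.036 m and linear speed of each of lid_yellow, lid_green, tin_yellow, tin_green below 0.02 m/s); the robot touches nothing.
It fails at once if a bystander (closed tin, wrench, spool) moved more than 20 mm (distance of any of tin_closed, wrench, spool from where it was at the start of the episode above 0.02 m).
It fails at once if an open tin tipped by more than 0.35 rad or moved more than 40 mm (angle between any of tin_yellow_rim, tin_green_rim's own z axis and vertical above 0.35 rad or distance of any of tin_yellow_rim, tin_green_rim from where it was at the start of the episode above 0.04 m).
It fails at once if a grey lid taken out of the dispenser (horizontal distance between any of lid_grey1_mid, lid_grey2_mid and dispenser above 0.025 m).
It fails at once if the green lid taken out together with or before the yellow one (horizontal distance between lid_green_mid and dispenser above 0.05 m and not (horizontal distance between lid_yellow_mid and tin_yellow_rim below 0.0055 m)).
It fails at once if a lid forced on its tin with more than 40 N (contact force between lid_yellow and tin_yellow above 40 N or contact force between lid_green and tin_green above 40 N).
It also fails if it takes over 58 s, if anything falls off the work surface, if the arm or the gripper's body presses on something with over 40 N, if the wrist force passes 120 N, or if a joint passes its speed limit or range.

## Robot

A 6-joint arm with a two-finger parallel gripper is mounted at the origin on the work surface. World frame = base frame: x ahead of the robot, y to its left, z up, the work surface at z = 0. Lengths are in m, angles in rad, forces in N, time in s.
With the tool pointing down it reaches from about 0.35 to 0.8 m from the base axis. Payload 7.3 kg.
Tool frame: the origin (TCP) lies on the centre line of the jaws, within the pads' length; the fingertips stand finger_overhang ahead of it and the grasp point (between the pads) is the TCP (finger_overhang is the distance from the TCP to the fingertips, in m); z points along the fingers, x is the direction in which the jaws open and shut, and the axes are right-handed (so a half turn about z gives the same grasp; the last joint's range is limited). The gripper opens to 85 mm and grips with 20 to 120 N. Pads are 22 mm wide; open, the fingers measure 114 mm over their backs; the gripper's body (76 mm by 85 mm) begins 54 mm behind the grasp point. The pads swing forward as they close: fully open they stand 13 mm farther back than shut.
Start: joints at [-1.357, 0.342, 1.524, -0, 1.275, -0.146], TCP at [0.185, -0.491, 0.25] pointing down, gripper open.
Joint ranges: [-2.53, 2.53], [-0.77, 2.02], [0.04, 2.7], [-1, 4.14], [0.28, 2.66], [-3.11, 3.11]. Speed limits (rad/s): [2.57, 2.57, 3.14, 3.14, 3.14, 3.14].

## Interface

Orientations are given as a unit quaternion [w, x, y, z].
In Python, from station import movep, movel, move_joints, gripper_to, wait, solve_ik, get_image, camera_params, Unreachable, job_done, read_time_s, read_joint_pos, read_qd, read_tau, read_tool_pos, read_eef_rot, read_contact_force, read_ft_torque, read_grip_width, finger_overhang gives the robot as it stands. Calls block until the motion is done:
- movep(position, orientation): joint-space move of the TCP to a pose.
- movel(position, rot=None, v=0.15): straight line of the TCP; rot=None keeps the orientation; v is the mean speed in m/s.
- move_joints(angles): joint-space move.
- gripper_to(opening, grasp_force=None): opening from 0.0 (shut) to 1.0 (fully open); grasp_force is the grip in N (None keeps the last); returns when the fingers have stopped.
- wait(seconds).
- solve_ik(position, orientation): joint angles nearest the present ones, or None.
- get_image(name): name is "scene" or "side" or "wrist"; returns the picture (480x640x3 uint8, red, green, blue); there is no depth.
- camera_params(name): a dict with "K" (3x3 intrinsics, pixels), "world_from_camera" (4x4, takes a point from camera to world coordinates). Camera axes: x right, y up, looking along -z (the intrinsics and any distortion apply to the point x, -y, -z); pixel columns grow to the right and rows downward; lengths in m; the calibration is good to about 2 mm. A picture is of the moment at which its call begins: read the wrist's pose just before it. camera_params takes no time and is no camera call; for the wrist camera it gives the pose at the moment of the call.
A pose or a line that the arm cannot do raises Unreachable and nothing moves.
- job_done(): hands the job in, once; it reports no verdict.
Readings, each from a call of its own:
- read_time_s(): time.
- read_joint_pos(): joint angles.
- read_qd(): joint speeds.
- read_tau(): joint torques, N m.
- read_tool_pos(): TCP position.
- read_eef_rot(): TCP orientation.
- read_contact_force(): force on the tool from outside, world axes, zero at the start.
- read_ft_torque(): the same for the moment, N m.
- read_grip_width(): opening from 0.0 (shut) to 1.0 (fully open).
Only numpy, scipy, OpenCV 4.12 (cv2) and the standard library are available. Lean on these libraries where they do the work, as an engineer would, in place of code of your own. Each camera call takes 0.05 s, during which the arm holds its last target.

## Working session

There is one attempt and no reset: what is moved stays moved. The work goes in short steps, each a Python script; the robot and the scene stay as the last script left them, time stands still between calls to the robot, and variables do not carry over. Pictures are saved under pics/ and viewed, and the job is handed in when it is done.

```bash
ls; mkdir -p pics; python3 - <<'E'
from station import *
import cv2
for n in ["scene","side","wrist"]:
    im=get_image(n); cv2.imwrite(f"pics/{n}0.png",im[:,:,::-1])
    p=camera_params(n); print(n,p)
print(read_time_s(),finger_overhang,read_tool_pos(),read_eef_rot())
E
```

```text
pics
scene {'K': array([[443.86289129,   0.        , 321.67720977],
       [  0.        , 443.86289129, 240.38718619],
       [  0.        ,   0.        ,   1.        ]]), 'world_from_camera': array([[ 0.09285253, -0.85544057,  0.5095094 ,  1.04796099],
       [ 0.99567148,  0.07767236, -0.05104229, -0.03164533],
       [ 0.00408885,  0.51204339,  0.85894985,  0.88906657],
       [ 0.        ,  0.        ,  0.        ,  1.        ]])}
side {'K': array([[466.41206099,   0.        , 321.60012912],
       [  0.        , 466.41206099, 239.30722407],
       [  0.        ,   0.        ,   1.        ]]), 'world_from_camera': array([[-9.94784116e-01,  6.57655891e-02, -7.79708305e-02,
         4.95685272e-01],
       [-1.01999226e-01, -6.47721080e-01,  7.55018914e-01,
         7.16033587e-01],
       [-8.49086957e-04,  7.59033787e-01,  6.51050681e-01,
         6.79491050e-01],
       [ 0.00000000e+00,  0.00000000e+00,  0.00000000e+00,
         1.00000000e+00]])}
wrist {'K': array([[346.09430198,   0.        , 311.87754483],
       [  0.        , 346.09430198, 243.12036309],
       [  0.        ,   0.        ,   1.        ]]), 'world_from_camera': array([[ 3.52167022e-01,  9.00588758e-01,  2.54790652e-01,
         2.49861958e-01],
       [-9.35936761e-01,  3.39120988e-01,  9.49701757e-02,
        -4.67122814e-01],
       [-8.75785138e-04, -2.71913302e-01,  9.62321354e-01,
         3.73725176e-01],
       [ 0.00000000e+00,  0.00000000e+00,  0.00000000e+00,
         1.00000000e+00]])}
0.15 0.019 [ 0.18480697 -0.49109352  0.24977999] [-4.14615122e-04  8.22223503e-01 -5.69164428e-01 -4.39119735e-04]
```

View pics/scene0.png

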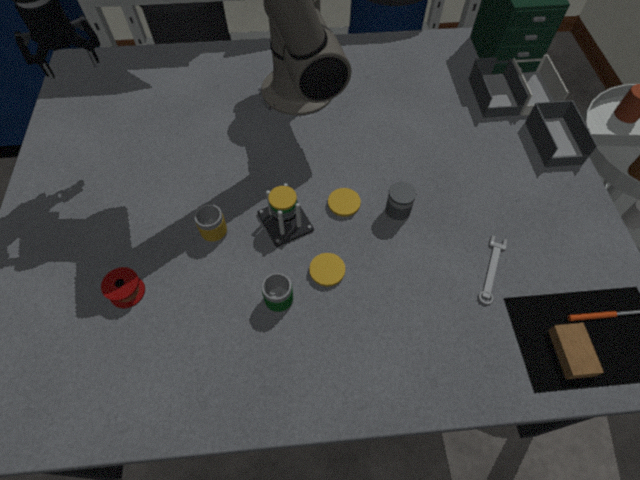

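View pics/side0.png

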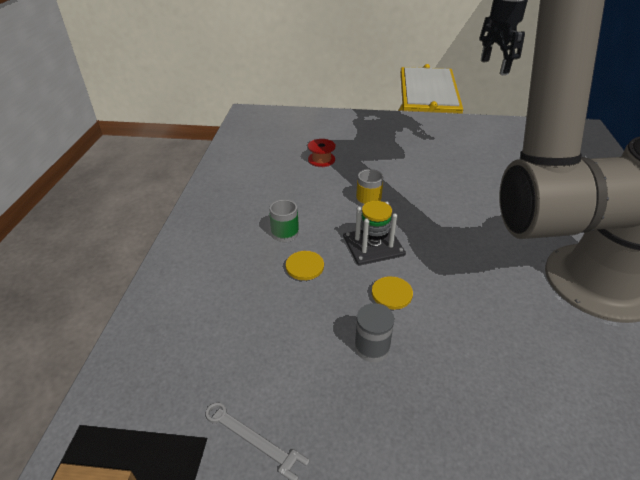

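View pics/wrist0.png

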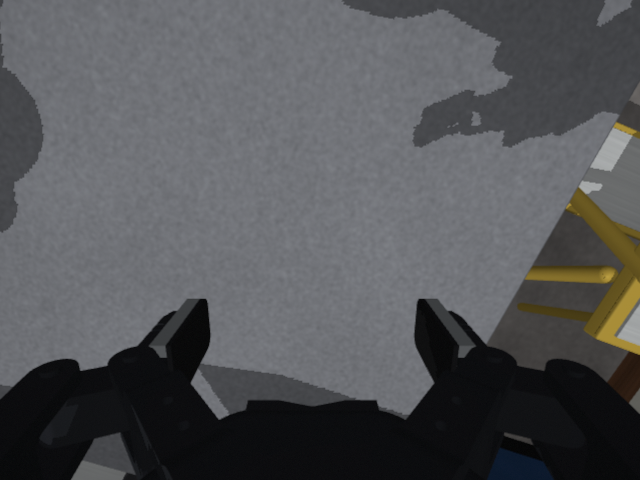

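The scene view shows three yellow discs: one on the stack at (283,197), and two on the bench at (344,203) and (327,270). The yellow tin is at (210,222), the green tin at (278,290), the closed tin at (400,200), the spool at (123,287) and the wrench at (492,270). The stacked disc should be the one meant, so I'll measure all three and crop.

```bash
cat > h.py <<'E'
from station import *
import numpy as np, cv2
def project(n,P,cp=None):
    p=cp or camera_params(n); T=np.linalg.inv(p["world_from_camera"]); c=T[:3,:3]@np.asarray(P)+T[:3,3]
    v=p["K"]@np.array([c[0],-c[1],-c[2]]); return v[:2]/v[2]
def ray(n,uv,cp=None):
    p=cp or camera_params(n); v=np.linalg.inv(p["K"])@np.array([uv[0],uv[1],1.0])
    d=p["world_from_camera"][:3,:3]@np.array([v[0],-v[1],-v[2]]); return p["world_from_camera"][:3,3],d
def onz(n,uv,z,cp=None):
    o,d=ray(n,uv,cp); return o+d*(z-o[2])/d[2]
def circ_on_plane(n,cont,z,cp=None):
    # rectify contour onto plane z, min enclosing circle & lsq circle
    P=np.array([onz(n,q,z,cp)[:2] for q in cont.reshape(-1,2)])
    A=np.c_[2*P,np.ones(len(P))]; s=np.linalg.lstsq(A,(P**2).sum(1),rcond=None)[0]
    return s[:2],np.sqrt(s[2]+s[:2]@s[:2]),P
E
python3 - <<'E'
from h import *
for n in ["scene","side"]:
    im=cv2.imread(f"pics/{n}0.png"); hsv=cv2.cvtColor(im,cv2.COLOR_BGR2HSV)
    for col,lo,hi in [("y",(18,120,60),(32,255,255)),("g",(50,100,30),(80,255,255))]:
        m=cv2.inRange(hsv,lo,hi)
        for c in cv2.findContours(m,cv2.RETR_EXTERNAL,cv2.CHAIN_APPROX_NONE)[0]:
            if cv2.contourArea(c)<100: continue
            x=c.mean(0)[0]; r=[]
            for z in (0.013,0.102,0.04):
                ce,R,P=circ_on_plane(n,c,z); r.append((z,ce.round(4),R.round(4)))
            print(n,col,x.round(),r)
im=cv2.imread("pics/scene0.png")[170:320,180:420]
cv2.imwrite("pics/crop0.png",cv2.resize(im,None,fx=3.3,fy=3.3,interpolation=cv2.INTER_CUBIC))
E
```

```text
scene y [327. 269.] [(0.013, array([0.6023, 0.0249]), np.float64(0.0393)), (0.102, array([0.6476, 0.0191]), np.float64(0.0353)), (0.04, array([0.616 , 0.0231]), np.float64(0.0381))]
scene y [214. 231.] [(0.013, array([ 0.4762, -0.228 ]), np.float64(0.0267)), (0.102, array([ 0.5343, -0.2081]), np.float64(0.024)), (0.04, array([ 0.4938, -0.222 ]), np.float64(0.0259))]
scene y [344. 202.] [(0.013, array([0.4236, 0.0837]), np.float64(0.0395)), (0.102, array([0.4871, 0.072 ]), np.float64(0.0355)), (0.04, array([0.4429, 0.0802]), np.float64(0.0383))]
scene y [282. 197.] [(0.013, array([ 0.3973, -0.0644]), np.float64(0.0343)), (0.102, array([ 0.4634, -0.0611]), np.float64(0.0308)), (0.04, array([ 0.4174, -0.0634]), np.float64(0.0332))]
scene g [279. 303.] [(0.013, array([ 0.6646, -0.0843]), np.float64(0.0241)), (0.102, array([ 0.7036, -0.0789]), np.float64(0.0217)), (0.04, array([ 0.6765, -0.0826]), np.float64(0.0234))]
scene g [541.   8.] [(0.013, array([-0.3257,  0.8373]), np.float64(0.065)), (0.102, array([-0.1862,  0.749 ]), np.float64(0.0584)), (0.04, array([-0.2834,  0.8105]), np.floa
[... 363 characters left out ...]
(0.0398))]
side y [373. 201.] [(0.013, array([ 0.4684, -0.2114]), np.float64(0.0596)), (0.102, array([ 0.4721, -0.0876]), np.float64(0.0517)), (0.04, array([ 0.4695, -0.1739]), np.float64(0.0572))]Traceback (most recent call last):
  File "<stdin>", line 10, in <module>
  File "h.py", line 13, in circ_on_plane
    P=np.array([onz(n,q,z,cp)[:2] for q in cont.reshape(-1,2)])
                ~~~^^^^^^^^^^
  File "h.py", line 10, in onz
    o,d=ray(n,uv,cp); return o+d*(z-o[2])/d[2]
        ~~~^^^^^^^^^
  File "h.py", line 7, in ray
    p=cp or camera_params(n); v=np.linalg.inv(p["K"])@np.array([uv[0],uv[1],1.0])
            ~~~~~~~~~~~~~^^^
ValueError: time passes only in moves, steps and waits
```

The disc on the stack measures 62 mm across. The two on the bench, at (344,203) and (327,270), measure about 78 mm. So the stacked disc is the smallest and fits the description. A crop should confirm it.

```bash
python3 - <<'E'
from station import *
import numpy as np, json,cv2
json.dump({n:{k:v.tolist() for k,v in camera_params(n).items()} for n in ("scene","side")},open("cams.json","w"))
im=cv2.imread("pics/scene0.png")[170:320,180:420]
cv2.imwrite("pics/crop0.png",cv2.resize(im,None,fx=3.3,fy=3.3,interpolation=cv2.INTER_CUBIC))
E
sed -i 's/^def project/import json\nCAM={n:{k:np.array(v) for k,v in d.items()} for n,d in json.load(open("cams.json")).items()}\ndef project/; s/cp or camera_params(n)/cp or CAM[n]/' h.py; sed -n 1,8p h.py
```

```text
from station import *
import numpy as np, cv2
import json
CAM={n:{k:np.array(v) for k,v in d.items()} for n,d in json.load(open("cams.json")).items()}
def project(n,P,cp=None):
    p=cp or CAM[n]; T=np.linalg.inv(p["world_from_camera"]); c=T[:3,:3]@np.asarray(P)+T[:3,3]
    v=p["K"]@np.array([c[0],-c[1],-c[2]]); return v[:2]/v[2]
def ray(n,uv,cp=None):
```

View pics/crop0.png

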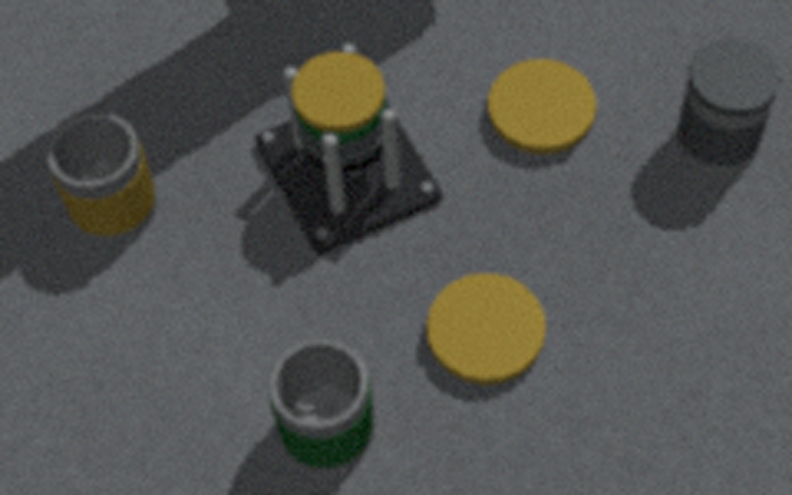

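The crop confirms it. The 62 mm yellow lid is caged by the four rods with green beneath it, and the wider discs are decoys. Next I'll estimate poses from the scene view.

```bash
python3 - <<'E'
from h import *
f=lambda x,y:(x/3.3+180,y/3.3+170)
R=np.array([onz("scene",f(*q),.099)[:2] for q in [(290,72),(349,48),(331,140),(389,116)]])
print(R.round(4),R.mean(0)); 
for i in range(4):
  for j in range(i): d=R[i]-R[j]; print(i,j,np.linalg.norm(d).round(4),np.arctan2(d[1],d[0]).round(3))
print("ytin",onz("scene",f(95,153),.075),"gtin",onz("scene",f(320,387),.075))
print("lid",onz("scene",f(338,90),.102))
# tip calib spot & poses
from scipy.spatial.transform import Rotation
E
```

```text
[[ 0.4438 -0.0918]
 [ 0.4271 -0.0513]
 [ 0.5015 -0.0669]
 [ 0.4858 -0.028 ]] [ 0.46454877 -0.05946999]
1 0 0.0438 1.962
2 0 0.0628 0.407
2 1 0.076 -0.206
3 0 0.0764 0.989
3 1 0.0632 0.378
3 2 0.042 1.954
ytin [ 0.48121365 -0.22530024  0.075     ] gtin [ 0.66608052 -0.08284482  0.075     ]
lid [ 0.46385106 -0.06029128  0.102     ]
```

```bash
cat >> h.py <<'E'
def Q(psi): return [0.0,float(np.cos(psi/2)),float(np.sin(psi/2)),0.0]
def shot(name):
    cp={k:np.array(v) for k,v in camera_params("wrist").items()}; im=get_image("wrist")[:,:,::-1].copy()
    cv2.imwrite(f"pics/{name}.png",im); np.savez(f"pics/{name}.npz",**cp); return im,cp
E
python3 - <<'E'
from h import *
psi=-1.18
t=read_time_s(); gripper_to(0.729,20); print(read_grip_width(),read_time_s()-t)
movep([.33,-.33,.06],Q(psi)); print(read_time_s())
movel([.33,-.33,.032],v=.1); f0=np.array(read_contact_force()); print(read_time_s(),f0)
z=.032
while z>.009:
    z-=.001; movel([.33,-.33,z],v=.02); f=np.array(read_contact_force())-f0
    if f[2]>2: print("touch",z,read_tool_pos(),f,read_time_s()); break
movel([.33,-.33,.06],v=.2)
print(read_time_s())
E
```

```text
0.7261637826037107 0.35829999999999995
1.6167
2.05 [-0.3317344   0.68749212  0.1281081 ]
touch 0.012999999999999984 [ 0.330071   -0.33006144  0.01338886] [-0.2920552   0.10848514  5.59710991] 6.8
7.1833
```

The fingertips stand 13.6 mm ahead of the TCP at a 62 mm opening, as expected for 19 mm shut. Now close views.

```bash
python3 - <<'E'
from h import *
psi=-1.18
movep([.481,-.225,.24],Q(psi)); shot("wy"); print(read_time_s())
movep([.464,-.060,.25],Q(psi)); gripper_to(0.88); shot("wd"); print(read_time_s())
a=cv2.imread("pics/wy.png");b=cv2.imread("pics/wd.png")
cv2.imwrite("pics/wyd.png",np.hstack([a[60:460,120:520],b[60:460,120:520]]))
E
```

```text
8.2417
9.275
```

View pics/wyd.png

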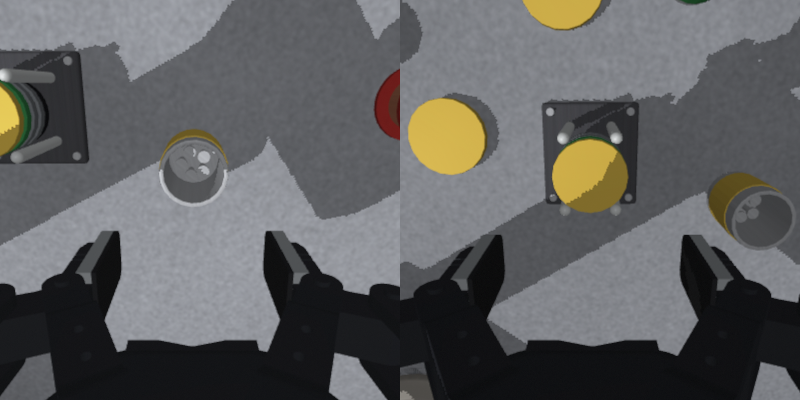

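```bash
cat > lid.py <<'E'
from h import *
from scipy.optimize import least_squares
def arc(im,col,near,up,off=None):
    lo,hi={"y":((18,110,40),(34,255,255)),"g":((48,90,20),(85,255,255))}[col]
    m=cv2.inRange(cv2.cvtColor(im,cv2.COLOR_BGR2HSV),lo,hi)
    cs=[c for c in cv2.findContours(m,cv2.RETR_EXTERNAL,cv2.CHAIN_APPROX_NONE)[0] if cv2.contourArea(c)>80]
    c=min(cs,key=lambda c:np.hypot(*(c.mean(0)[0]-near)))
    P=c.reshape(-1,2).astype(float); b=cv2.boundingRect(c); cy=b[1]+b[3]*(.40 if up else .55)
    ctr=np.array([b[0]+b[2]/2,cy]); d=P-ctr
    P=P+.5*d/np.linalg.norm(d,axis=1,keepdims=True)  # pixel-edge
    return P[P[:,1]<cy] if up else P[P[:,1]>cy], b
def fit(views,R=.031,x0=(.464,-.06,.1)):
    rays=[]
    for n,P,cp in views: rays.append((n,[ray(n,q,cp) for q in P]))
    def res(x):
        r=[]
        for n,L in rays:
            o=L[0][0]; D=np.array([d for _,d in L]); P=o[:2]+D[:,:2]*((x[2]-o[2])/D[:,2])[:,None]
            r.append((np.hypot(*(P-x[:2]).T)-R)/np.sqrt(len(L)))
        return np.concatenate(r)
    s=least_squares(res,x0); return s.x,np.sqrt(2*s.cost/len(views))
E
python3 - <<'E'
from lid import *
w=cv2.imread("pics/wd.png"); cp=dict(np.load("pics/wd.npz"))
A,b=arc(w,"y",(310,236),False); print(b)
S,b=arc(cv2.imread("pics/scene0.png"),"y",(282,197),True); print(b)
side=cv2.imread("pics/side0.png")[:, :]; s2=side.copy(); s2[:200]=0
D,b=arc(s2,"y",(376,212),True); print(b)
print("w",fit([("w",A,cp)])); print("s",fit([("scene",S,None)]))
print("ws",fit([("w",A,cp),("scene",S,None)]))
for z in (.098,.102,.106):
  r=[]
  for v in [("w",A,cp),("scene",S,None)]:
    c,R,_=circ_on_plane(v[0],v[1],z,v[2]); r+=[c.round(4),R.round(4)]
  print(z,r)
i=side[170:270,330:430]; cv2.imwrite("pics/c1.png",np.hstack([cv2.resize(i,(400,400),interpolation=cv2.INTER_NEAREST),cv2.resize(w[130:290,230:390],(400,400))]))
E
```

```text
(272, 198, 77, 75)
(268, 186, 29, 24)
(358, 200, 34, 22)
w (array([ 0.46242246, -0.06018173,  0.10321033]), np.float64(0.0002945325351162197))
s (array([ 0.44587435, -0.061946  ,  0.08251929]), np.float64(0.0007664124340437911))
ws (array([ 0.46219073, -0.06071917,  0.10291034]), np.float64(0.0007170338954576722))
0.098 [array([ 0.4611, -0.0607]), np.float64(0.0316), array([ 0.4571, -0.0613]), np.float64(0.0302)]
0.102 [array([ 0.4621, -0.0603]), np.float64(0.0311), array([ 0.4601, -0.0612]), np.float64(0.03)]
0.106 [array([ 0.4631, -0.0599]), np.float64(0.0306), array([ 0.4631, -0.061 ]), np.float64(0.0299)]
```

View pics/c1.png

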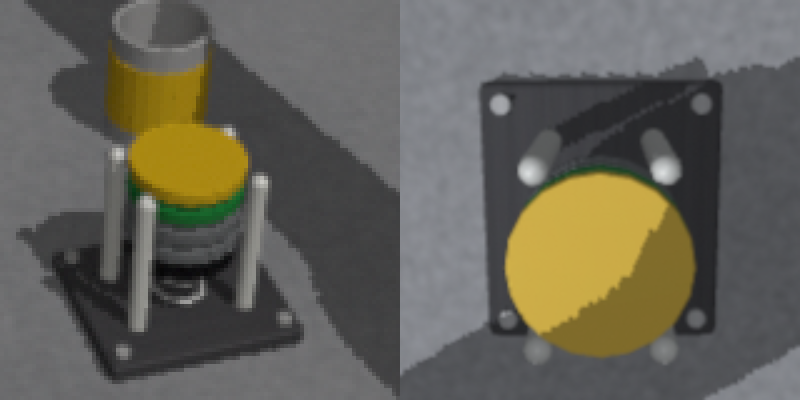

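```bash
python3 - <<'E'
from h import *
cp=dict(np.load("pics/wd.npz"))
R=np.array([onz("w",q,.099,cp)[:2] for q in [(283.2,198.8),(336.4,198.8),(285.2,269.2),(336,269.2)]])
print(R.round(4),R.mean(0)); e=R[0]-R[1]; print(np.arctan2(e[1],e[0])); e=R[2]-R[3]; print(np.arctan2(e[1],e[0]))
e=R[0]-R[2]; print(np.arctan2(e[1],e[0])); e=R[1]-R[3]; print(np.arctan2(e[1],e[0]))
w=cv2.imread("pics/wy.png"); cv2.imwrite("pics/c2.png",cv2.resize(w[180:280,263:363],(600,600),interpolation=cv2.INTER_CUBIC))
E
```

```text
[[ 0.4818 -0.0296]
 [ 0.4978 -0.0687]
 [ 0.4269 -0.0525]
 [ 0.4431 -0.0921]] [ 0.46240277 -0.06070482]
1.9598909466495418
1.959876993793616
0.3948512399207806
0.40274534631315045
```

View pics/c2.png

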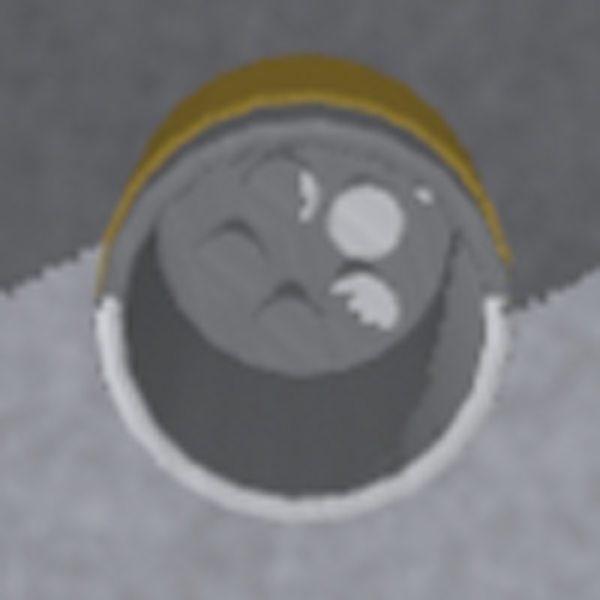

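Left edge of the yellow tin's rim in this crop is at x=97, right at 507, bottom at 522. I'll fit the bright lower arc.

```bash
cat >> lid.py <<'E'
def rimfit(im,cp,box,thr,z=.075,lowfrac=0.0):
    x0,y0,x1,y1=box; g=cv2.cvtColor(im,cv2.COLOR_BGR2GRAY)[y0:y1,x0:x1]
    m=(g>thr).astype(np.uint8)
    c=max(cv2.findContours(m,cv2.RETR_EXTERNAL,cv2.CHAIN_APPROX_NONE)[0],key=lambda c:cv2.boundingRect(c)[2])
    mm=np.zeros_like(m); cv2.drawContours(mm,[c],-1,1,-1); mm&=m
    ys,xs=np.nonzero(mm); P=np.array([onz("w",(x+x0,y+y0),z,cp)[:2] for x,y in zip(xs,ys)])
    s=least_squares(lambda v:np.hypot(*(P-v).T)-.028,P.mean(0),loss="soft_l1",f_scale=.001)
    r=np.hypot(*(P-s.x).T); return s.x,cv2.boundingRect(c),len(P),np.percentile(r,[5,50,95]).round(4)
E
python3 - <<'E'
from lid import *
w=cv2.imread("pics/wy.png"); cp=dict(np.load("pics/wy.npz"))
for t in (175,185,195): print(rimfit(w,cp,(270,228,356,272),t))
# manual check: outer points
f=lambda x,y:(x/6+263-.4,y/6+180-.4)
for q in [(303,522),(97,310),(507,310)]: print(onz("w",f(*q),.075,cp)[:2].round(4))
E
```

```text
(array([ 0.4768017 , -0.22718124]), (9, 2, 68, 36), 259, array([0.0269, 0.0279, 0.0289]))
(array([ 0.47646685, -0.22741386]), (9, 2, 10, 25), 49, array([0.0272, 0.028 , 0.0289]))
(array([ 0.44712694, -0.18029581]), (10, 4, 4, 15), 16, array([0.0274, 0.028 , 0.0289]))
[ 0.4493 -0.239 ]
[ 0.4677 -0.1996]
[ 0.4899 -0.2536]
```

```bash
python3 - <<'E'
from lid import *
psi=-1.1817; x,y=.4624,-.0603
movep([x,y,.15],Q(psi)); movel([x,y,.1111],v=.08); print(read_time_s())
f0=np.array(read_contact_force())
gripper_to(0.6,25); print(read_grip_width(),np.array(read_contact_force())-f0,read_tool_pos(),read_time_s())
im=get_image("side"); 
movel([x,y,.145],v=.06); movel([x,y,.20],v=.15); im2=get_image("side"); print(read_grip_width(),read_time_s())
w,cp=shot("wg1")
cv2.imwrite("pics/g1.png",np.hstack([cv2.resize(im[150:280,310:440,::-1],(400,400)),cv2.resize(im2[110:270,300:460,::-1],(400,400))]))
E
```

```text
10.3917
0.7015153240307772 [1.02650711 0.15722009 0.48950595] [ 0.46282044 -0.06042967  0.11156088] 10.675
0.6999378584243406 12.0083
```

View pics/g1.png

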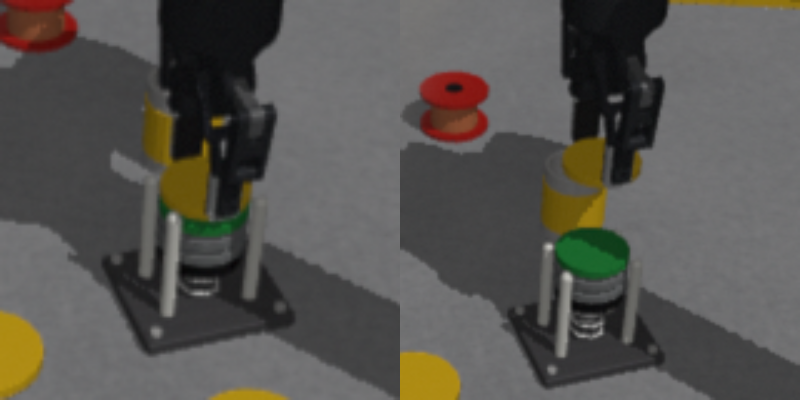

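View pics/wg1.png

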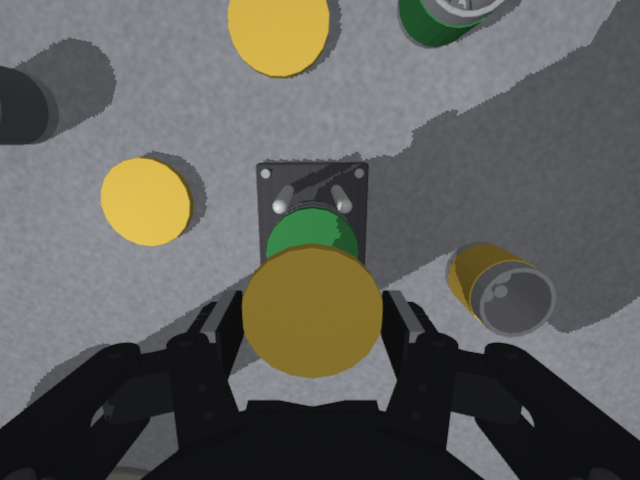

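The grasp worked. Yellow alone is held level, green rose into its place, and the wrist view shows the lid at (312,312). Next I'll check the lid's offset in the jaws.

```bash
python3 - <<'E'
from lid import *
w=cv2.imread("pics/wg1.png"); cp=dict(np.load("pics/wg1.npz"))
A,b=arc(w,"y",(312,312),False); print(b)
x,r=fit([("w",A,cp)],x0=(.462,-.06,.19)); print(x,r,read_tool_pos())
psi=-1.1817; d=x[:2]-np.array(read_tool_pos())[:2]
print("tool x,y off",d@[np.cos(psi),np.sin(psi)],d@[np.sin(psi),-np.cos(psi)])
A=A[A[:,1]>b[1]+.75*b[3]] 
for z in (.19,.1925,.195): print(z,circ_on_plane("w",A,z,cp)[:2])
E
```

```text
(241, 244, 143, 134)
[ 0.45977996 -0.0611992   0.18641799] 0.0001922434252124789 [ 0.46163805 -0.06010083  0.19871126]
tool x,y off 0.0003114038137380275 0.0021358657198377986
0.19 (array([ 0.4615573 , -0.06045405]), np.float64(0.030223163184130132))
0.1925 (array([ 0.46277601, -0.0599588 ]), np.float64(0.029653693644285727))
0.195 (array([ 0.46399472, -0.05946355]), np.float64(0.029084224104448015))
```

```bash
cat > seat.py <<'E'
from lid import *
def seat(x,y,z0=.100,zmin=.0865,fstop=3.0):
    wait(.15); f0=np.array(read_contact_force()); z=z0; log=[]
    while z>zmin:
        z-=.001; movel([x,y,z],v=.02); f=np.array(read_contact_force())-f0; log.append((round(z,4),f.round(1).tolist()))
        if f[2]>fstop: break
    for l in log[-6:]: print(l)
    print("max lateral",max(np.hypot(*l[1][:2]) for l in log)); print(read_tool_pos(),read_time_s()); return z
E
python3 - <<'E'
from seat import *
psi=-1.1817; x,y=.4768,-.2272
movep([x,y,.15],Q(psi)); movel([x,y,.100],v=.12); print(read_time_s())
seat(x,y)
im=get_image("side"); s=get_image("scene"); w,_=shot("ws1")
cv2.imwrite("pics/s1.png",np.hstack([cv2.resize(im[130:240,310:420,::-1],(400,400)),cv2.resize(s[170:250,170:250,::-1],(400,400))]))
E
```

```text
13.3583
(0.098, [0.6, 0.8, -0.3])
(0.097, [-0.3, 0.5, 0.1])
(0.096, [0.4, 0.2, -0.1])
(0.095, [-0.7, 1.0, -0.1])
(0.094, [-0.1, 0.2, -0.8])
(0.093, [-0.6, 0.8, 6.2])
max lateral 1.2206555615733703
[ 0.47692458 -0.22727399  0.09358504] 15.2583
```

View pics/s1.png

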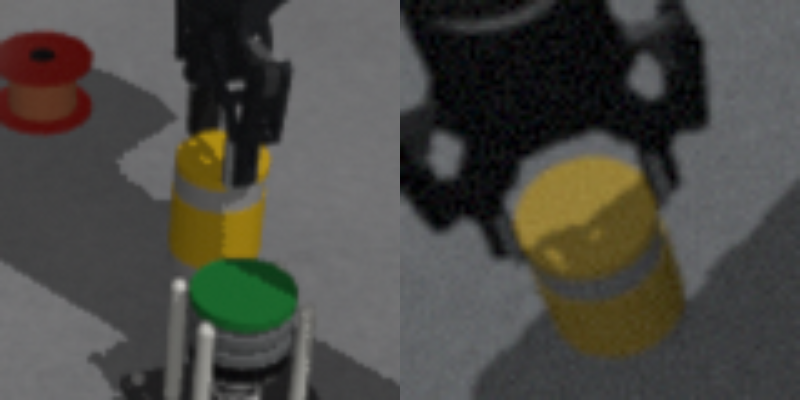

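Force rose to 6 N at TCP z 0.0935, and the views show the flange flush on the rim with no black plug visible. I'll release and check.

```bash
python3 - <<'E'
from seat import *
x,y=.4768,-.2272
gripper_to(0.9); movel([x,y,.15],v=.12); movel([x,y,.24],v=.25)
w,cp=shot("wy2"); s=get_image("side"); sc=get_image("scene"); print(read_time_s())
cv2.imwrite("pics/s2.png",np.hstack([cv2.resize(s[150:240,325:415,::-1],(400,400),interpolation=cv2.INTER_CUBIC),cv2.resize(w[170:290,253:373],(400,400),interpolation=cv2.INTER_CUBIC)]))
A,b=arc(w,"y",(313,230),False); print(b)
print(fit([("w",A,cp)],x0=(.477,-.227,.083)))
for z in (.083,.088): print(z,circ_on_plane("w",A,z,cp)[:2])
E
```

```text
17.0083
(276, 186, 73, 82)
(array([ 0.47460601, -0.2285255 ,  0.07816455]), np.float64(0.0002621279649588732))
0.083 (array([ 0.4757067 , -0.22806985]), np.float64(0.03045806491786445))
0.088 (array([ 0.47686944, -0.22758897]), np.float64(0.029915098799234527))
```

View pics/s2.png

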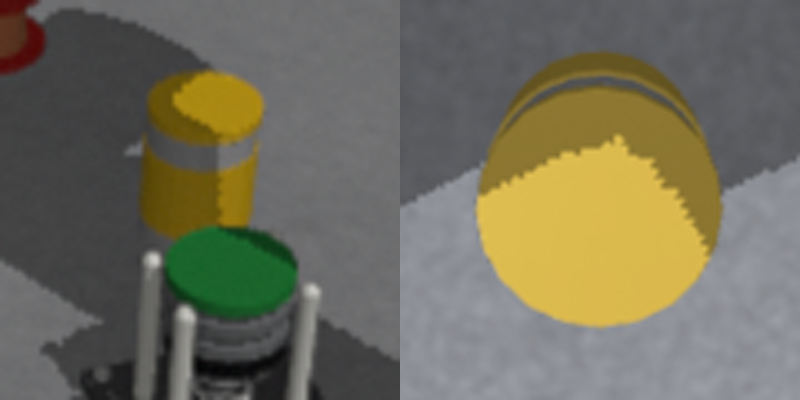

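The yellow lid is home: level and flush, with its centre within about 1.5 mm of the rim's. Now the green tin and the dispenser.

```bash
python3 - <<'E'
from seat import *
psi=-1.1817
movep([.666,-.083,.24],Q(psi)); g,cg=shot("wgt"); print(read_time_s())
movep([.4624,-.0603,.25],Q(psi)); wait(.2); w,cp=shot("wd2"); print(read_time_s(),read_tool_pos())
A,b=arc(w,"g",(312,236),False); print(b)
print(fit([("w",A,cp)]))
for z in (.101,.105): print(z,circ_on_plane("w",A,z,cp)[:2])
cv2.imwrite("pics/c3.png",np.hstack([cv2.resize(w[150:290,240:380],(400,400),interpolation=cv2.INTER_CUBIC),cv2.resize(g[170:290,253:373],(400,400),interpolation=cv2.INTER_CUBIC)]))
for t in (150,165,180): print(rimfit(g,cg,(263,180,363,290),t))
E
```

```text
18.0
19.0833 [ 0.46322352 -0.06054059  0.24961596]
(273, 198, 76, 74)
(array([ 0.46240913, -0.06017721,  0.10258443]), np.float64(0.00028326245496486683))
0.101 (array([ 0.46198828, -0.06034272]), np.float64(0.03115138857793351))
0.105 (array([ 0.4629525 , -0.05996649]), np.float64(0.030694342133229625))
(array([ 0.66180933, -0.08385523]), (13, 19, 68, 63), 416, array([0.0266, 0.0279, 0.0291]))
(array([ 0.66189179, -0.08364084]), (13, 21, 26, 55), 113, array([0.0272, 0.028 , 0.0289]))
(array([ 0.66523832, -0.08065204]), (15, 60, 1, 1), 1, array([0.028, 0.028, 0.028]))
```

View pics/c3.png

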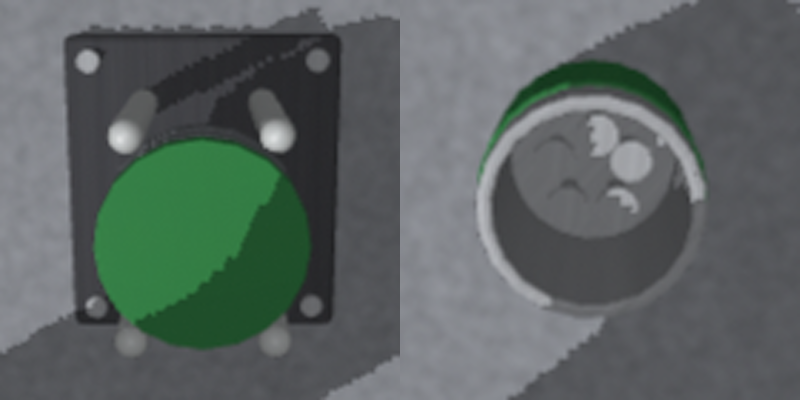

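Green is at the top, 0.6 mm lower than yellow was and centred at (.4622,-.0603). The green tin's rim is at (.6618,-.0838). I'll grasp slightly deeper this time.

```bash
python3 - <<'E'
from seat import *
psi=-1.1817; x,y=.4622,-.0603
movep([x,y,.15],Q(psi)); movel([x,y,.1082],v=.08)
gripper_to(0.6,25); print(read_grip_width(),read_tool_pos(),read_time_s())
movel([x,y,.145],v=.06); movel([x,y,.20],v=.15); im2=get_image("side"); w,cp=shot("wg2"); print(read_grip_width(),read_time_s())
cv2.imwrite("pics/g2.png",np.hstack([cv2.resize(im2[110:270,300:460,::-1],(400,400)),cv2.resize(w[200:440,190:430],(400,400))]))
E
```

```text
0.7066941890824119 [ 0.46258105 -0.06040682  0.10863346] 20.525
0.7105823072561875 21.9083
```

View pics/g2.png

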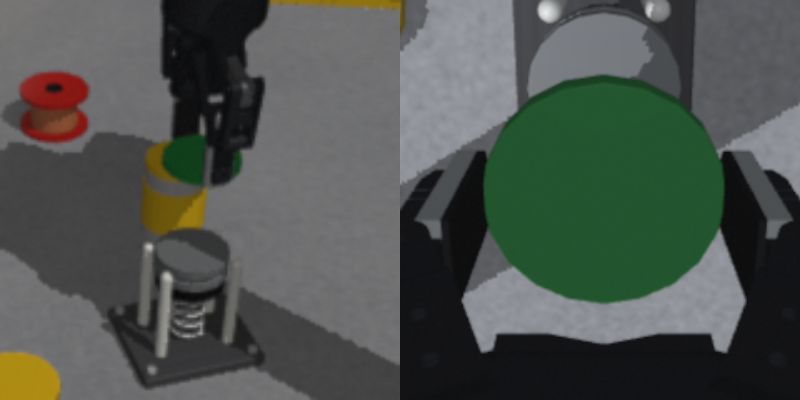

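Green alone is held, level and centred in the jaws. The grey lids stayed in place and rose. Now to seat it.

```bash
python3 - <<'E'
from seat import *
psi=-1.1817; x,y=.6618,-.0838
movep([x,y,.15],Q(psi)); movel([x,y,.100],v=.12); print(read_time_s())
seat(x,y,zmin=.0855)
s=get_image("side"); sc=get_image("scene")
cv2.imwrite("pics/s3.png",np.hstack([cv2.resize(s[170:260,235:325,::-1],(400,400),interpolation=cv2.INTER_CUBIC),cv2.resize(sc[240:330,230:320,::-1],(400,400),interpolation=cv2.INTER_CUBIC)]))
E
```

```text
23.3167
(0.095, [-0.4, -0.1, -0.8])
(0.094, [0.4, -0.6, -0.6])
(0.093, [0.2, -0.2, -0.1])
(0.092, [-0.6, -0.3, -1.3])
(0.091, [-0.2, -1.4, -1.0])
(0.09, [-2.1, 0.1, 5.0])
max lateral 2.1023796041628637
[ 0.66193083 -0.08380684  0.09071683] 25.9667
```

View pics/s3.png

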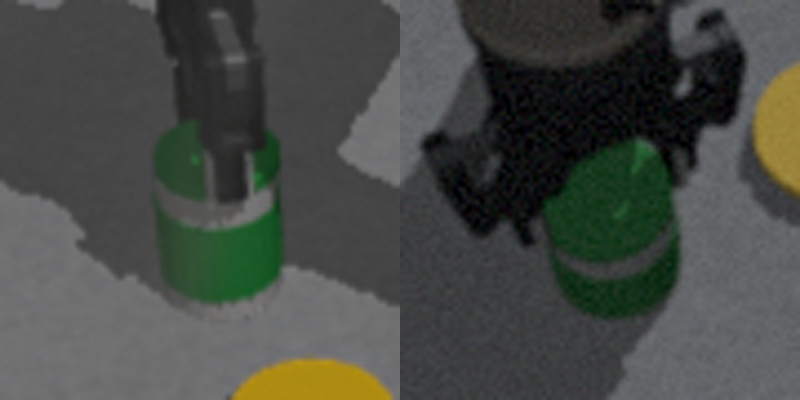

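The force rose to 5 N at z 0.0905, as predicted for home, and the views show the flange flush. Releasing and checking.

```bash
python3 - <<'E'
from seat import *
x,y=.6618,-.0838
gripper_to(0.9); movel([x,y,.15],v=.12); movel([x,y,.24],v=.25)
w,cp=shot("wgt2"); s=get_image("side"); sc=get_image("scene"); print(read_time_s())
A,b=arc(w,"g",(313,230),False); print(b,circ_on_plane("w",A,.083,cp)[:2])
r=lambda i:cv2.resize(i,(260,260),interpolation=cv2.INTER_CUBIC)
cv2.imwrite("pics/s4.png",np.hstack([r(s[170:260,235:325,::-1]),r(w[170:290,253:373]),r(s[160:280,320:440,::-1])]))
cv2.imwrite("pics/s5.png",sc[:,:,::-1])
E
```

```text
27.6833
(276, 185, 73, 82) (array([ 0.66133237, -0.08452412]), np.float64(0.03048969521012516))
```

View pics/s4.png

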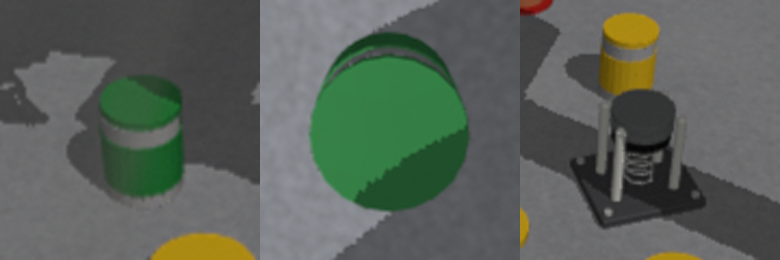

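View pics/s5.png

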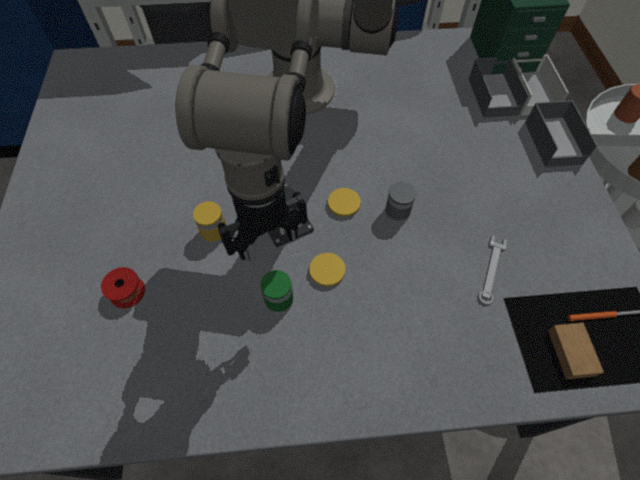

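Both tins are closed, the grey lids are level in the dispenser, and the bystanders haven't moved. Handing in.

```bash
python3 -c "
from station import *
print(job_done(), read_time_s())"
```

```text
the job is handed in; nothing more can be done
the job is handed in; nothing more can be done
```

Both lids are on: I took the 62 mm yellow lid from the dispenser and seated it on the yellow tin, then did the same with the green lid on the green tin. I left the two 78 mm yellow discs on the bench alone. The job was handed in at about 28 s of the 58 s allowed; no verdict was reported.

- **Seating force:** I stopped at about 6 N on the yellow tin and 5 N on the green.
- **Position:** after release, both lids looked flush and level with no black plug showing. Their centres measured within about 1.4 mm (yellow) and 0.9 mm (green) of the rims.
- **Rest of the scene:** the spring lifted the stack both times. The grey lids look level in the dispenser, and the closed tin, wrench and spool appear where they started.

**Checks that disagreed:** the wrist camera put the yellow lid's top at 103 mm in the dispenser, but the seating contact implied about 101 mm. I allowed for this by gripping the green lid lower. Its contact then came at the predicted height. The circle fit on the seated yellow lid also put its top at 78 mm instead of 83 mm. I put that down to the weak height accuracy of a single view, because the side view shows the lid flush. I could not read the carrier's height directly and judged it only from the pictures.

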